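Close the marking jig and hold it down

TASK

Pick up the black jig cover with the orange grip, lay it on the steel loading ledge of the marking jig and slide it along between the blue rails, without lifting it over the brass pin, until it drops over that pin. Then press it down against the sprung seat until it is fully home, and finish there, still holding it down for the laser: do not let go. Leave everything else on the bench where it is.

Things in the scene. Friction and masses are not known exactly. Their poses are not given: they have to be found in the camera images.
- cover_grip (a point): Grip point of the loose jig cover, on its centre line 40 mm above its underside. Black plate 90 (x) x 70 (y) x 16 mm, two slot windows, 0.32 kg, lying flat on the bench at first. On top an upright orange bar grip, 44 mm along x, 16 mm thick along y, 16 to 56 mm above the underside: pinch it across y. z up. A half turn about z makes no difference.
- cover_bore (a point): Mouth of the cover's blind locating hole, in the middle of its underside, not seen from above: round, 16 mm wide, 12 mm deep, 40 mm straight below cover_grip.
- jig: Marking jig, bolted down: dark bed, two blue rails, blue end stop. Origin on the bench below the pin; z up; x = the way the cover slides in. Rails: y = +-38 to +-56 mm, x = -144 to +62, tops 34 mm above the bench. End stop: face at x = +47, as high. Deck between them 14 mm above the bench: the cover's underside rests on it when fully home, its grip point then at 54 mm.
- pin_tip (a point): Top of the fixed brass locating pin, 24 mm above the bench: pin 14 mm in diameter with a rounded nose, standing 10 mm out of the deck.
- ledge: The jig's loading ledge (bare steel block between the rails, part of the jig). Its frame is that of the jig: same origin below the pin, same axes. Flat top 26 mm above the bench, x = -144 to -49 mm, 74 mm wide. The pin's top is 2 mm lower than it.
- ledge_mid (a point): Centre of the ledge's flat top, 96.5 mm before the pin: where the cover's centre is to be laid.
- seat (a joint): Sprung seat round the pin, a 62 mm square wooden tag with a 20 mm hole: 0 m when up (top 20 mm above the bench, 6 mm below the ledge's), 0.006 m when level with the deck (cover fully home); it can go no further than 0.0075. Its spring pushes up with 6 N when up and 9 N when home, more than the cover's weight: let go, the cover rises again.
- tin_a_mid (a point): Middle (41 mm up) of a steel cup with a yellow band, 76 mm wide at the mouth, 82 mm tall, standing mouth up. Leave alone.
- tin_b_mid (a point): Middle (41 mm up) of the same kind of cup with a green band. Leave alone.
- goggles: Green laser goggles, 145 mm wide across y, arms folded out to 130 mm towards x, 40 mm tall; origin under the lenses. Leave alone.
- phone: Black phone lying flat, 150 x 72 x 9 mm, origin under its centre. Leave alone.
- ruler: Wooden ruler lying flat, 200 x 28 x 6 mm, origin under its centre. Leave alone.
- brush: Small brush lying on the bench. Leave alone.

How it is judged:
On the way:
1. the cover lies flat on the loading ledge, before the pin (contact force between cover and ledge above 0.3 N and x of cover_grip in the frame of jig between -0.14 and -0.055 m and angle between cover_grip's own z axis and vertical below 0.1 rad and z of cover_grip in the frame of jig below 0.07 m), for 0.1 s.
At the end, for the whole second after the job is handed in: The cover sits over the pin (centres within 3 mm, square to the jig within 0.1 rad, level within 0.05 rad), its underside within 1.5 mm of the deck with the sprung seat pushed down at least 4.5 mm, the fingers still on it with more than 2 N, and all at rest (horizontal distance between cover_grip and pin_tip below 0.003 m and z of cover_grip in the frame of jig below 0.0555 m and angle between cover_grip's own z axis and vertical below 0.05 rad and angle between the x axis of jig and the x axis of cover_grip, either way round below 0.1 rad and value of joint seat above 0.0045 m and contact force between the fingers and cover above 2 N and linear speed of cover below 0.02 m/s); the arm keeps its last pose, push and grip.
It fails at once if the cover is brought down on the pin from above instead of being slid along from the ledge: 15 to 35 mm above ledge level within the pit (x of cover_grip in the frame of jig between -0.03 and 0.05 m and y of cover_grip in the frame of jig between -0.04 and 0.04 m and z of cover_grip in the frame of jig between 0.081 and 0.101 m).
It fails at once if a cup, the goggles, the phone, the ruler or the brush is shifted by more than 30 mm (distance of any of tin_a_mid, tin_b_mid, goggles, phone, ruler, brush from where it was at the start of the episode above 0.03 m).
It also fails if it takes over 45 s, if anything falls off the work surface, if the arm or the gripper's body presses on something with over 40 N, if the wrist force passes 120 N, or if a joint passes its speed limit or range.

ROBOT

A 6-joint arm with a two-finger parallel gripper is mounted at the origin on the work surface. World frame = base frame: x ahead of the robot, y to its left, z up, the work surface at z = 0. Lengths are in m, angles in rad, forces in N, time in s.
With the tool pointing down it reaches from about 0.325 to 1 m from the base axis. Payload 5.1 kg.
Tool frame: the origin (TCP) lies at the very end of the fingers, on their centre line; the grasp point (between the pads) lies 19 mm behind it; y points along the fingers, x is the direction in which the jaws open and shut, and the axes are right-handed (so a half turn about y gives the same grasp; the last joint's range is limited). The gripper opens to 85 mm and grips with 20 to 120 N. Pads are 22 mm wide; open, the fingers measure 114 mm over their backs; the gripper's body (76 mm by 85 mm) begins 54 mm behind the grasp point. The pads swing forward as they close: fully open they stand 13 mm farther back than shut.
Start: joints at [1.167, 0.124, 1.65, -0, 1.367, -0.083], TCP at [0.205, 0.617, 0.231] pointing down, gripper open.
Joint ranges: [-2.61, 2.61], [-1.02, 2.33], [0.03, 2.71], [-1.35, 4.49], [0.32, 2.68], [-2.91, 2.91]. Speed limits (rad/s): [2.57, 2.57, 3.14, 3.14, 3.14, 3.14].

INTERFACE

Orientations are given as a rotation vector (axis times angle).
In Python, from rig import * gives the robot as it stands.
- The arm moves only by the shell command python3 -m jog 'ROWS' [OPENING]. ROWS is JSON, a list of rows, each an object of numbers: "x", "y", "z": the shift along the tool's x, y, z scaled (see below); "twist": the turn about the tool's y scaled (see below). In form: [{"x": .., "y": .., "z": .., "twist": ..}, ...]. A call has 1 to 12 rows; each row is the pose to reach, as a shift and turn from the pose commanded when the call began, along the tool's axes at that moment; what a row does not reach only later rows make up. The controller multiplies each number of a shift by 800 mm and each number of a turn by 45 degrees. A row lasts 1/12 s, in which the tool goes at most 41.7 mm and 7.16 degrees, less where a joint would pass 70% of its speed; a pose out of reach is approached as far as the arm can. A call with a number of a shift or a turn outside -1 to 1 is refused whole. A call with a gripper value outside its range is refused whole. OPENING is the gripper command: -1 is shut, 1 is fully open, values between are in proportion, set as the call begins (- or left out, the last holds). The fingers move at their own pace and stop on an object; the grip force is fixed at half the most. Time passes only in rows, so rows that repeat a pose let the fingers close. It gives the time, the measured TCP pose, the force and the opening at its end, in the units of the state.
- get_state(): the state, without advancing time (a new reading comes with each control period).
- camera(name): name is "scene" or "top"; returns the picture (480x640x3 uint8, red, green, blue); there is no depth.
- get_calibration(name): a dict with "fx", "fy", "cx", "cy" (pixels), "world_to_cam" (4x4, takes a point from world to camera coordinates). Camera axes: x right, y down, z forward; pixel columns grow to the right and rows downward; lengths in m; the calibration is good to about 2 mm. A picture is of the moment at which its call begins. get_calibration takes no time and is no camera call.
- hand_in(): hands the job in, once; it reports no verdict.
The state is a dict: "time": time; "joints": joint angles; "dq": joint speeds; "tau": joint torques, N m; "tool_pos": TCP position; "tool_rot": TCP orientation; "force": force on the tool from outside, world axes, zero at the start; "ft_torque": the same for the moment, N m; "opening": finger opening in m.
Only numpy, scipy, OpenCV 4.12 (cv2) and the standard library are available. Lean on these libraries where they do the work, as an engineer would, in place of code of your own. Each camera call takes 0.05 s, during which the arm holds its last target.

## Working session

There is one attempt and no reset: what is moved stays moved. The work goes in short steps, Python scripts to look and compute and a shell command to move; the robot and the scene stay as the last step left them, time stands still between calls to the robot, and variables do not carry over. Pictures are saved under pics/ and viewed, and the job is handed in when it is done.

```bash
mkdir -p pics; ls; python3 - <<'E'
from rig import *
import cv2
for n in("scene","top"):
    im=camera(n); cv2.imwrite(f"pics/{n}0.png",im[:,:,::-1]); c=get_calibration(n); print(n,c)
s=get_state(); print({k:s[k] for k in("time","tool_pos","tool_rot","force","opening")})
E
```

```text
pics
scene {'fx': 438.8679678560109, 'fy': 438.8679678560109, 'cx': 321.54468360713634, 'cy': 235.21665714353108, 'world_to_cam': array([[ 0.32626514,  0.94512837, -0.01683515, -0.27887904],
       [ 0.6494492 , -0.23706424, -0.72250694, -0.32258108],
       [-0.68685282,  0.22479525, -0.69115866,  1.73976745],
       [ 0.        ,  0.        ,  0.        ,  1.        ]])}
top {'fx': 452.7579797392948, 'fy': 452.7579797392948, 'cx': 312.1148890795299, 'cy': 239.01179988972842, 'world_to_cam': array([[ 0.01752475, -0.99983648, -0.00446014,  0.06050506],
       [-0.97786932, -0.01620923, -0.20858777,  0.59613386],
       [ 0.20848137,  0.00801688, -0.97799348,  1.20216348],
       [ 0.        ,  0.        ,  0.        ,  1.        ]])}
{'time': 0.1, 'tool_pos': array([0.20475322, 0.61629701, 0.23012274]), 'tool_rot': array([-1.345106  , -0.96841272,  0.97128366]), 'force': array([0.19464183, 0.67063406, 0.15383601]), 'opening': 0.08544272188254945}
```

View pics/scene0.png

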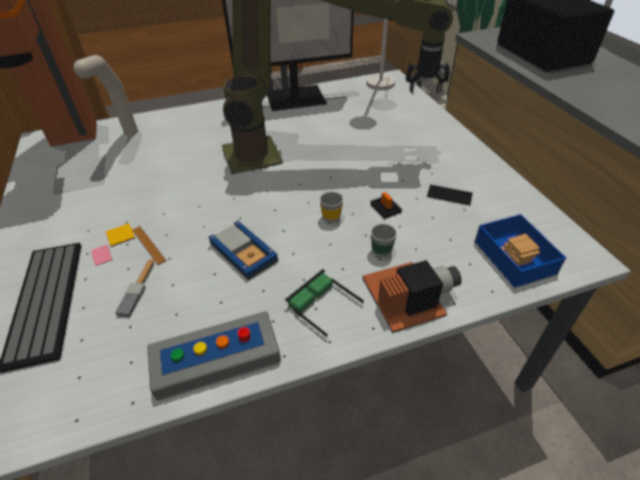

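View pics/top0.png

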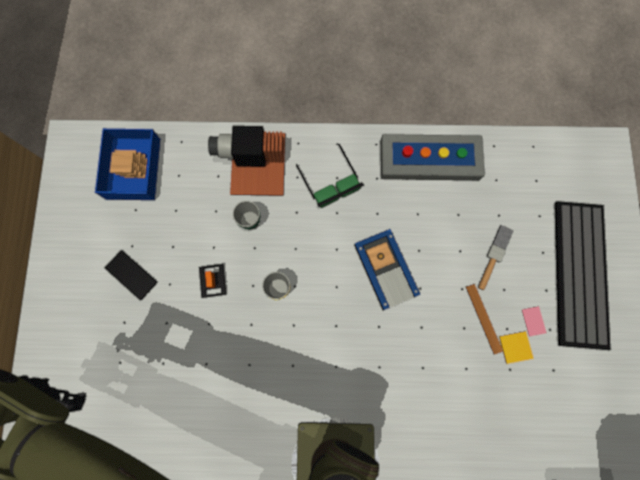

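The top view shows the cover with its orange grip at about (212,280), the jig at (387,268) with the pin at about (381,256), and cups at (247,215) and (278,284). I'll zoom in on these.

```bash
cat > h.py <<'E'
import numpy as np, cv2
from rig import *
def proj(n,P):
    c=get_calibration(n);p=c["world_to_cam"]@np.r_[P,1];return np.array([c["fx"]*p[0]/p[2]+c["cx"],c["fy"]*p[1]/p[2]+c["cy"]])
def ray(n,uv):
    c=get_calibration(n);T=c["world_to_cam"];R=T[:3,:3];o=-R.T@T[:3,3]
    return o,R.T@np.array([(uv[0]-c["cx"])/c["fx"],(uv[1]-c["cy"])/c["fy"],1])
def plane(n,uv,z):
    o,d=ray(n,uv);return o+d*(z-o[2])/d[2]
def masks(im):
    h=cv2.cvtColor(im,cv2.COLOR_RGB2HSV)
    return dict(orange=cv2.inRange(h,(3,150,90),(18,255,255)),blue=cv2.inRange(h,(100,120,50),(125,255,255)),black=cv2.inRange(h,(0,0,0),(179,255,60)))
E
python3 - <<'E'
from h import *
top=cv2.imread("pics/top0.png");sc=cv2.imread("pics/scene0.png")
a=cv2.resize(top[225:315,190:290],None,fx=4,fy=4,interpolation=2);b=cv2.resize(top[225:315,345:445],None,fx=4,fy=4,interpolation=2)
cv2.imwrite("pics/z1.png",np.hstack([a,b]))
a=cv2.resize(sc[170:260,350:450],None,fx=4,fy=4,interpolation=2);b=cv2.resize(sc[205:295,195:295],None,fx=4,fy=4,interpolation=2)
cv2.imwrite("pics/z2.png",np.hstack([a,b]))
for n,im,r1,r2 in(("top",top,(195,255,235,305),(345,225,425,315)),("scene",sc,(365,185,405,220),(200,215,285,280))):
    m=masks(im[:,:,::-1].copy())
    for k,r in(("orange",r1),("black",r1),("blue",r2)):
        mm=np.zeros_like(m[k]);mm[r[1]:r[3],r[0]:r[2]]=m[k][r[1]:r[3],r[0]:r[2]]
        cs,_=cv2.findContours(mm,0,2);c=max(cs,key=cv2.contourArea)
        q=cv2.minAreaRect(c);print(n,k,cv2.contourArea(c),q,cv2.boxPoints(q).round(1).tolist())
E
```

```text
top orange 93.5 ((208.5, 279.5), (15.0, 7.0), 90.0) [[205.0, 272.0], [212.0, 272.0], [212.0, 287.0], [205.0, 287.0]]
top black 286.5 ((212.3483123779297, 280.1573181152344), (30.338911056518555, 24.081512451171875), 84.5596694946289) [[198.89999389648438, 266.20001220703125], [222.89999389648438, 263.8999938964844], [225.8000030517578, 294.1000061035156], [201.8000030517578, 296.3999938964844]]
top blue 743.5 ((386.44329833984375, 268.7474060058594), (71.98804473876953, 38.78622817993164), 66.03751373291016) [[354.1000061035156, 243.6999969482422], [389.5, 228.0], [418.79998779296875, 293.79998779296875], [383.29998779296875, 309.5]]
scene orange 71.0 ((386.50006103515625, 199.00001525878906), (13.435027122497559, 7.77817440032959), 45.0) [[379.0, 197.0], [384.5, 191.5], [394.0, 201.0], [388.5, 206.5]]
scene black 243.5 ((385.5000305175781, 206.50001525878906), (26.870054244995117, 16.970561981201172), 45.0) [[370.0, 203.0], [382.0, 191.0], [401.0, 210.0], [389.0, 222.0]]
scene blue 594.5 ((242.182373046875, 247.87060546875), (63.01830291748047, 34.925804138183594), 40.601295471191406) [[206.89999389648438, 240.60000610351562], [229.60000610351562, 214.10000610351562], [277.5, 255.10000610351562], [254.6999969482422, 281.6000061035156]]
```

View pics/z1.png

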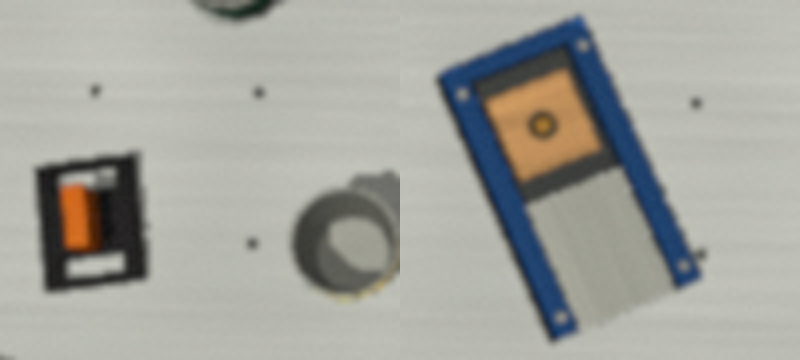

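View pics/z2.png

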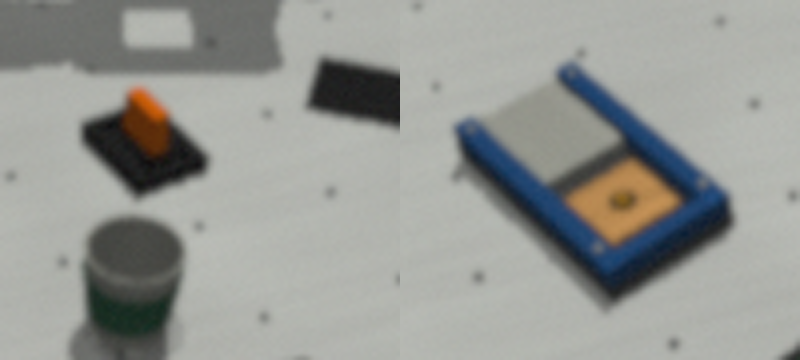

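```bash
python3 - <<'E'
from h import *
for n in("top","scene"): print(n,"cam",ray(n,(0,0))[0].round(3))
# jig outline corners at z=.034 : [end-left(+y?),...]
for n,q in(("top",[[354.1,243.7],[389.5,228],[418.8,293.8],[383.3,309.5]]),("scene",[[206.9,240.6],[229.6,214.1],[277.5,255.1],[254.7,281.6]])):
    P=np.array([plane(n,u,.034) for u in q]);print(n,P.round(4).tolist(),[round(np.linalg.norm(P[i]-P[i-1])*1e3,1) for i in range(4)])
# pins
pt=(345+143/4,225+125/4);ps=(195+223/4,205+199/4)
print("pin",plane("top",pt,.024),plane("scene",ps,.024))
# jig screws corners by eye, top at .034
# cover corners, zoom 4
ct=[(190+a/4,225+b/4) for a,b in((37,168),(138,152),(147,277),(45,291))]
P=np.array([plane("top",u,.016) for u in ct]);print("cover",P.round(4).tolist(),P.mean(0),[round(np.linalg.norm(P[i]-P[i-1])*1e3,1) for i in range(4)])
cs=[(350+a/4,170+b/4) for a,b in((83,128),(138,180),(207,156))]
print("cover scene",[plane("scene",u,.016).round(4).tolist() for u in cs])
# grip top: top view (60..88,186..250)
print("grip top", [plane("top",(190+a/4,225+b/4),.056).round(4).tolist() for a,b in((60,187),(88,184),(98,247),(64,251))])
print("grip scene",[plane("scene",(350+a/4,170+b/4),.056).round(4).tolist() for a,b in((124,96),(137,89),(168,119),(156,128))])
# cups: rims at z=.082 
for nm,u in(("a/b right", (190+345/4,225+243/4)),("far",(247,215))): print(nm,plane("top",u,.082))
E
```

```text
top cam [0.331 0.061 1.3  ]
scene cam [ 1.495 -0.204  0.965]
top [[0.5895, -0.0491, 0.034], [0.6372, -0.1508, 0.034], [0.4501, -0.2289, 0.034], [0.4051, -0.1295, 0.034]] [np.float64(201.1), np.float64(112.3), np.float64(202.7), np.float64(109.1)]
scene [[0.4731, -0.2374, 0.034], [0.3743, -0.1495, 0.034], [0.606, -0.0504, 0.034], [0.6828, -0.1361, 0.034]] [np.float64(232.9), np.float64(132.2), np.float64(252.0), np.float64(115.1)]
pin [ 0.55622558 -0.12598278  0.024     ] [ 0.56784414 -0.12333366  0.024     ]
cover [[0.5177, 0.393, 0.016], [0.5305, 0.3213, 0.016], [0.4413, 0.3097, 0.016], [0.4302, 0.3813, 0.016]] [0.47989116 0.35133698 0.016     ] [np.float64(88.3), np.float64(72.9), np.float64(90.0), np.float64(72.4)]
cover scene [[0.456, 0.3142, 0.016], [0.5329, 0.3295, 0.016], [0.525, 0.3959, 0.016]]
grip top [[0.4989, 0.3658, 0.056], [0.5013, 0.3465, 0.056], [0.4578, 0.3369, 0.056], [0.4546, 0.3601, 0.056]]
grip scene [[0.4734, 0.3409, 0.056], [0.4686, 0.3549, 0.056], [0.5131, 0.3618, 0.056], [0.5202, 0.3477, 0.056]]
a/b right [0.4606814  0.16482816 0.082     ]
far [0.65632069 0.25301257 0.082     ]
```

The two views differ by about 10 mm in x. I'll cross-check them using the bench holes, which are at z=0 and visible in both.

```bash
python3 - <<'E'
from h import *
R={}
for n,roi in(("top",(60,180,540,380)),("scene",(60,130,480,330))):
    g=cv2.imread(f"pics/{n}0.png",0)
    bh=cv2.morphologyEx(g,cv2.MORPH_BLACKHAT,np.ones((7,7)))
    _,m=cv2.threshold(bh,35,255,0)
    N,l,st,ce=cv2.connectedComponentsWithStats(m)
    out=[]
    for i in range(1,N):
        x,y,w,h,a=st[i]
        if w<=5 and h<=5 and a>=2 and roi[0]<x<roi[2] and roi[1]<y<roi[3]:
            ys,xs=np.where(l==i);wt=bh[ys,xs].astype(float);u=((xs*wt).sum()/wt.sum(),(ys*wt).sum()/wt.sum())
            out.append(plane(n,u,0)[:2])
    R[n]=np.array(out)
from scipy.spatial import cKDTree
d,i=cKDTree(R["scene"]).query(R["top"])
for p,k,e in zip(R["top"],i,d):
    if e<.03: print(p.round(4),((R["scene"][k]-p)*1e3).round(1))
E
```

```text
[0.6887 0.4799] [4. 1.]
[0.6891 0.3599] [4.2 0.4]
[0.6896 0.1197] [2.9 1.1]
[ 0.6896 -0.1201] [3.2 0.2]
[ 0.6898 -0.2402] [4.7 1. ]
[ 0.69   -0.3602] [4.  1.6]
[ 0.6902 -0.48  ] [2.6 1.4]
[0.5794 0.2401] [4.2 1.1]
[0.5793 0.1204] [ 3.4 -0.1]
[ 5.797e-01 -1.000e-04] [3.6 1.6]
[ 0.5804 -0.2403] [2.7 1.7]
[ 0.5803 -0.3601] [3.2 1.5]
[0.5152 0.6692] [3.3 1.2]
[0.4748 0.5199] [-5.   5.6]
[ 0.4826 -0.3917] [1.4 0.5]
[ 4.696e-01 -1.000e-04] [3.8 0.3]
[ 0.475  -0.3725] [ 1.  -0.8]
[ 0.4688 -0.2419] [3.5 1.2]
[ 0.4698 -0.3601] [4.5 1. ]
[ 0.4698 -0.4803] [3.8 1.2]
[ 0.2926 -0.4405] [ 12.9 -18.4]
```

The bench holes fall on a neat 0.11 × 0.12 m grid in the top view, so top is accurate to within 1 mm. Scene is biased by about +3.5 mm in x and +1 mm in y. I'll rely on top and refine jig and cover to sub-pixel.

```bash
python3 - <<'E'
from h import *
im=cv2.imread("pics/top0.png")
def cr(x0,y0,x1,y1): return cv2.resize(im[y0:y1,x0:x1],None,fx=8,fy=8,interpolation=cv2.INTER_CUBIC)
def px(p,x0,y0): return ((p[0]+.5)/8-.5+x0,(p[1]+.5)/8-.5+y0)
# jig
x0,y0=345,222;J=cr(x0,y0,430,315);h=cv2.cvtColor(J,cv2.COLOR_BGR2HSV)
m=cv2.inRange(h,(100,120,40),(125,255,255))
c=max(cv2.findContours(m,0,1)[0],key=cv2.contourArea)[:,0]
W=np.array([plane("top",px(p,x0,y0),.034)[:2] for p in c],np.float32)
q=cv2.minAreaRect((W*1000));print("jig",q,cv2.boxPoints(q).tolist())
# pin: seat wood mask hole
m=cv2.inRange(h,(8,70,120),(20,190,255)); cs,hi=cv2.findContours(m,cv2.RETR_CCOMP,1)
for k,cc in enumerate(cs):
    a=cv2.contourArea(cc)
    if a>100:
        M=cv2.moments(cc);u=px((M["m10"]/M["m00"],M["m01"]/M["m00"]),x0,y0);print("wood",a,hi[0][k][3],u,plane("top",u,.020),plane("top",u,.024),cv2.minAreaRect(np.array([plane("top",px(p[0],x0,y0),.02)[:2]*1000 for p in cc],np.float32)))
# cover
x0,y0=190,255;J=cr(x0,y0,235,305)
g=J.max(2);m=((g<100)|(cv2.cvtColor(J,cv2.COLOR_BGR2HSV)[:,:,1]>140)).astype(np.uint8)
c=max(cv2.findContours(m,0,1)[0],key=cv2.contourArea)[:,0]
W=np.array([plane("top",px(p,x0,y0),.016)[:2] for p in c],np.float32)
q=cv2.minAreaRect(W*1000);print("cover",q,cv2.boxPoints(q).tolist())
m=cv2.inRange(cv2.cvtColor(J,cv2.COLOR_BGR2HSV),(4,180,190),(20,255,255))
c=max(cv2.findContours(m,0,1)[0],key=cv2.contourArea)[:,0]
W=np.array([plane("top",px(p,x0,y0),.056)[:2] for p in c],np.float32)
print("grip",cv2.minAreaRect(W*1000))
from scipy.spatial.transform import Rotation as Ro
print(Ro.from_rotvec(get_state()["tool_rot"]).as_matrix().round(3))
E
```

```text
jig ((520.2614135742188, -139.59869384765625), (200.16773986816406, 111.12971496582031), 23.26940155029297) [[406.367431640625, -128.09225463867188], [450.269775390625, -230.18240356445312], [634.1553955078125, -151.10513305664062], [590.2530517578125, -49.014984130859375]]
wood 617.5 -1 (380.2810222672065, 255.8709008097166) [ 0.55801082 -0.12523946  0.02      ] [ 0.55730238 -0.1246591   0.024     ] ((557.8386840820312, -125.32856750488281), (10.024995803833008, 10.25720500946045), 89.25216674804688)Traceback (most recent call last):
  File "<stdin>", line 16, in <module>
  File "h.py", line 9, in plane
    o,d=ray(n,uv);return o+d*(z-o[2])/d[2]
        ~~~^^^^^^
  File "h.py", line 6, in ray
    c=get_calibration(n);T=c["world_to_cam"];R=T[:3,:3];o=-R.T@T[:3,3]
ValueError: time passes only in moves, steps and waits
```

```bash
python3 - <<'E'
import re
s=open("h.py").read()
s=s.replace("from rig import *\n","from rig import *\nimport functools\n_gc=get_calibration\n@functools.lru_cache(None)\ndef get_calibration(n): return _gc(n)\n")
open("h.py","w").write(s)
E
python3 - <<'E'
from h import *
im=cv2.imread("pics/top0.png")
def cr(x0,y0,x1,y1): return cv2.resize(im[y0:y1,x0:x1],None,fx=8,fy=8,interpolation=cv2.INTER_CUBIC)
def px(p,x0,y0): return ((p[0]+.5)/8-.5+x0,(p[1]+.5)/8-.5+y0)
x0,y0=345,222;J=cr(x0,y0,430,315);h=cv2.cvtColor(J,cv2.COLOR_BGR2HSV)
m=cv2.inRange(h,(8,70,120),(20,190,255)); cs,hi=cv2.findContours(m,cv2.RETR_CCOMP,1)
for k,cc in enumerate(cs):
    if cv2.contourArea(cc)>1000: print("wood",hi[0][k][3],cv2.minAreaRect(np.array([plane("top",px(p[0],x0,y0),.02)[:2]*1000 for p in cc],np.float32)))
# steel ledge: low saturation between rails
m=cv2.inRange(h,(0,0,120),(179,50,255));
x0,y0=190,255;J=cr(x0,y0,235,305);h=cv2.cvtColor(J,cv2.COLOR_BGR2HSV)
m=((J.max(2)<100)|(h[:,:,1]>140)).astype(np.uint8)
c=max(cv2.findContours(m,0,1)[0],key=cv2.contourArea)[:,0]
W=np.array([plane("top",px(p,x0,y0),.016)[:2] for p in c],np.float32)
q=cv2.minAreaRect(W*1000);print("cover",q,cv2.boxPoints(q).tolist())
m=cv2.inRange(h,(4,180,190),(20,255,255))
c=max(cv2.findContours(m,0,1)[0],key=cv2.contourArea)[:,0]
W=np.array([plane("top",px(p,x0,y0),.056)[:2] for p in c],np.float32)
print("grip",cv2.minAreaRect(W*1000))
from scipy.spatial.transform import Rotation as Ro
print(Ro.from_rotvec(get_state()["tool_rot"]).as_matrix().round(3))
E
```

```text
wood -1 ((558.7764892578125, -125.24458312988281), (64.44618225097656, 65.27536010742188), 23.281017303466797)
wood 1 ((558.2003173828125, -124.96662139892578), (19.10645294189453, 18.656028747558594), 44.68986511230469)
cover ((480.7319030761719, 352.7550354003906), (90.5587158203125, 73.26089477539062), 8.650151252746582) [[430.4583435058594, 382.15875244140625], [441.4768371582031, 309.731201171875], [531.0054931640625, 323.351318359375], [519.9869384765625, 395.77886962890625]]
grip ((480.1438903808594, 355.34625244140625), (39.15440368652344, 11.71821403503418), 9.454713821411133)
[[ 0.315 -0.001 -0.949]
 [ 0.949 -0.002  0.315]
 [-0.002 -1.     0.   ]]
```

Measured poses: pin at (0.558, -0.125), jig yaw 23.3°, cover at about (0.480, 0.3545) with yaw about 9°. The measured sizes (90×73 mm cover, 64 mm seat) match the given ones. Next is the helper, then the approach.

```bash
cat > go.py <<'E'
import sys,numpy as np
from rig import *
from scipy.spatial.transform import Rotation as Ro
def show(x,y,z,jaw):
    s=get_state();R=Ro.from_rotvec(s["tool_rot"]).as_matrix();d=R.T@(np.array([x,y,z])-s["tool_pos"])
    yaw=np.degrees(np.arctan2(R[1,0],R[0,0]));t=-((jaw-yaw+90)%180-90)
    print("t",s["time"],"pos",s["tool_pos"].round(4),"jaw",round(yaw,2),"F",s["force"].round(1),"open",round(s["opening"],4),"tilt",R[:,1].round(4))
    print("x,y,z",(d/.8).round(4),"mm",(d*1e3).round(1),"twist",round(t/45,4),"deg",round(t,2))
show(*map(float,sys.argv[1:5]))
E
python3 go.py .480 .3545 .12 99
```

```text
t 0.1 pos [0.2048 0.6163 0.2301] jaw 71.62 F [0.2 0.7 0.2] open 0.0854 tilt [-8.0e-04 -1.8e-03 -1.0e+00]
x,y,z [-0.2018  0.138  -0.4297] mm [-161.4  110.4 -343.8] twist -0.6085 deg -27.38
```

```bash
python3 -m jog '[{"x":-0.02,"y":0.01,"z":-0.043,"twist":-0.061},{"x":-0.04,"y":0.02,"z":-0.086,"twist":-0.122},{"x":-0.061,"y":0.035,"z":-0.129,"twist":-0.183},{"x":-0.081,"y":0.05,"z":-0.172,"twist":-0.243},{"x":-0.101,"y":0.065,"z":-0.215,"twist":-0.304},{"x":-0.121,"y":0.08,"z":-0.258,"twist":-0.365},{"x":-0.141,"y":0.095,"z":-0.301,"twist":-0.426},{"x":-0.161,"y":0.11,"z":-0.344,"twist":-0.487},{"x":-0.182,"y":0.125,"z":-0.387,"twist":-0.548},{"x":-0.202,"y":0.138,"z":-0.43,"twist":-0.608},{"x":-0.202,"y":0.138,"z":-0.43,"twist":-0.608},{"x":-0.202,"y":0.138,"z":-0.43,"twist":-0.608}]' 1; python3 -m jog '[{},{},{}]'; python3 - <<'E'
from rig import *;import cv2,numpy as np
a=camera("top")[225:325,160:270];b=camera("scene")[130:230,340:450]
cv2.imwrite("pics/ap.png",np.hstack([cv2.resize(v,None,fx=3.6,fy=3.6,interpolation=2) for v in(a,b)])[:,:,::-1])
E
python3 go.py .480 .3545 .023 99
```

```text
time: 1.1
tool_pos: [0.4809, 0.3531, 0.1194]
tool_rot: [-1.132, -1.318, 1.323]
force: [-1.2, -1.0, 0.3]
opening: 0.0853
t 1.2 pos [0.4802 0.3552 0.1208] jaw 98.95 F [-0.9 -0.3 -0. ] open 0.0851 tilt [-6.e-04  1.e-04 -1.e+00]
x,y,z [-0.0009  0.1222  0.0003] mm [-0.7 97.8  0.2] twist -0.0012 deg -0.05$[0]: bad value
```

View pics/ap.png

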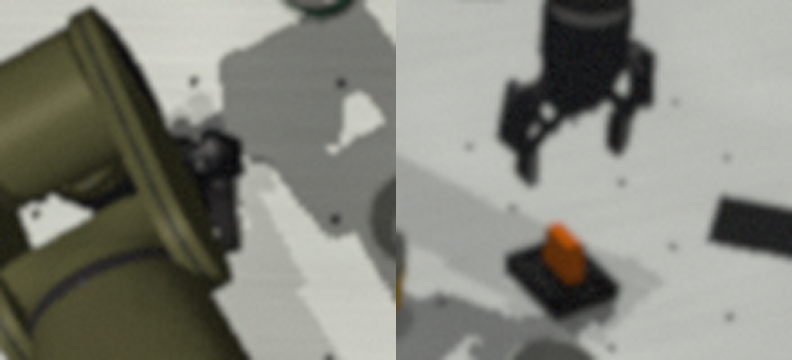

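Left panel: the arm hides the cover from the top camera. Right panel: the fingers, near (525,170) and (620,145), straddle the orange grip at (565,255) squarely. I'll descend.

```bash
python3 -m jog '[{"x":0,"y":0.025},{"x":0,"y":0.05},{"x":0,"y":0.075},{"x":0,"y":0.095},{"x":0,"y":0.11},{"x":0,"y":0.118},{"x":0,"y":0.122},{"x":0,"y":0.122},{"x":0,"y":0.122}]'; python3 go.py .480 .3545 .023 99; python3 - <<'E'
from rig import *;import cv2,numpy as np
b=camera("scene")[150:230,340:450]
cv2.imwrite("pics/dn.png",cv2.resize(b,None,fx=6,fy=6,interpolation=2)[:,:,::-1])
E
```

```text
t 1.2 pos [0.4802 0.3552 0.1208] jaw 98.95 F [-0.9 -0.3 -0. ] open 0.0851 tilt [-6.e-04  1.e-04 -1.e+00]
x,y,z [-0.0009  0.1222  0.0003] mm [-0.7 97.8  0.2] twist -0.0012 deg -0.05$[0]: bad value
```

View pics/dn.png

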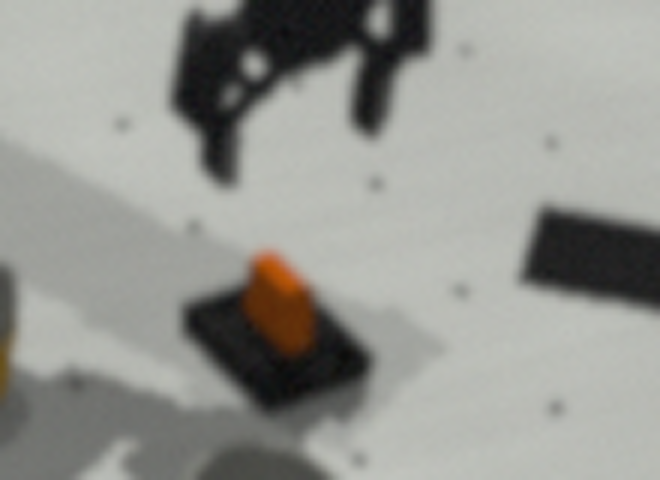

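The arm did not move. Each row needs all four keys, so I'll resend.

```bash
python3 -m jog '[{"x":0,"y":0.025,"z":0,"twist":0},{"x":0,"y":0.05,"z":0,"twist":0},{"x":0,"y":0.075,"z":0,"twist":0},{"x":0,"y":0.095,"z":0,"twist":0},{"x":0,"y":0.11,"z":0,"twist":0},{"x":0,"y":0.118,"z":0,"twist":0},{"x":0,"y":0.122,"z":0,"twist":0},{"x":0,"y":0.122,"z":0,"twist":0},{"x":0,"y":0.122,"z":0,"twist":0}]'; python3 go.py .480 .3545 .023 99; python3 - <<'E'
from rig import *;import cv2,numpy as np
b=camera("scene")[150:230,340:450]
cv2.imwrite("pics/dn2.png",cv2.resize(b,None,fx=6,fy=6,interpolation=2)[:,:,::-1])
E
```

```text
time: 2.0
tool_pos: [0.481, 0.3556, 0.0243]
tool_rot: [-1.131, -1.325, 1.323]
force: [-0.4, 0.6, 0.9]
opening: 0.0856
t 2.0 pos [0.481  0.3556 0.0243] jaw 99.0 F [-0.4  0.6  0.9] open 0.0856 tilt [ 1.4e-03  9.0e-04 -1.0e+00]
x,y,z [-0.0012  0.0016  0.0014] mm [-1.   1.3  1.1] twist 0.0 deg 0.0
```

View pics/dn2.png

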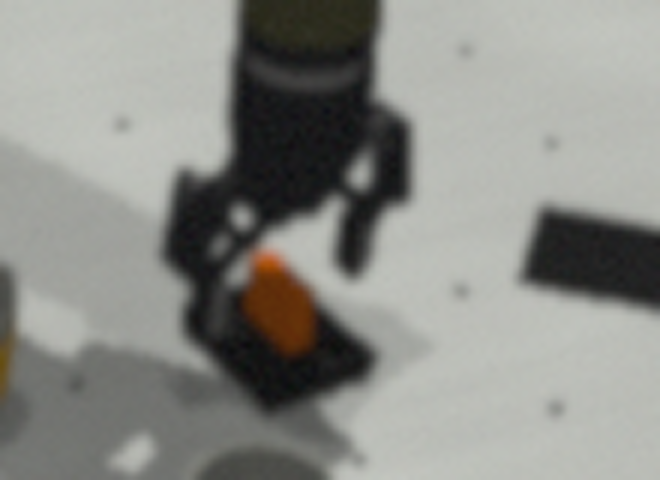

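The bar at about (280,300) sits between the fingers at (213,300) and (350,250). Closing.

```bash
python3 -m jog '[{"x":0,"y":0,"z":0,"twist":0},{"x":0,"y":0,"z":0,"twist":0},{"x":0,"y":0,"z":0,"twist":0},{"x":0,"y":0,"z":0,"twist":0},{"x":0,"y":0,"z":0,"twist":0},{"x":0,"y":0,"z":0,"twist":0},{"x":0,"y":0,"z":0,"twist":0},{"x":0,"y":0,"z":0,"twist":0},{"x":0,"y":0,"z":0,"twist":0},{"x":0,"y":0,"z":0,"twist":0}]' -1;  python3 - <<'E'
from rig import *;import cv2,numpy as np
b=camera("scene")[150:230,340:450]
cv2.imwrite("pics/cl.png",cv2.resize(b,None,fx=6,fy=6,interpolation=2)[:,:,::-1])
E
python3 go.py .480 .3545 .2 99;
```

```text
time: 2.88
tool_pos: [0.4806, 0.355, 0.0235]
tool_rot: [-1.131, -1.324, 1.324]
force: [0.1, 0.2, 2.2]
opening: 0.015
t 2.9333 pos [0.4807 0.3551 0.0235] jaw 98.98 F [ 0.2 -0.8  1.9] open 0.0155 tilt [ 4.e-04  1.e-04 -1.e+00]
x,y,z [-0.0006 -0.2206  0.0008] mm [  -0.4 -176.5    0.7] twist -0.0005 deg -0.02
```

View pics/cl.png

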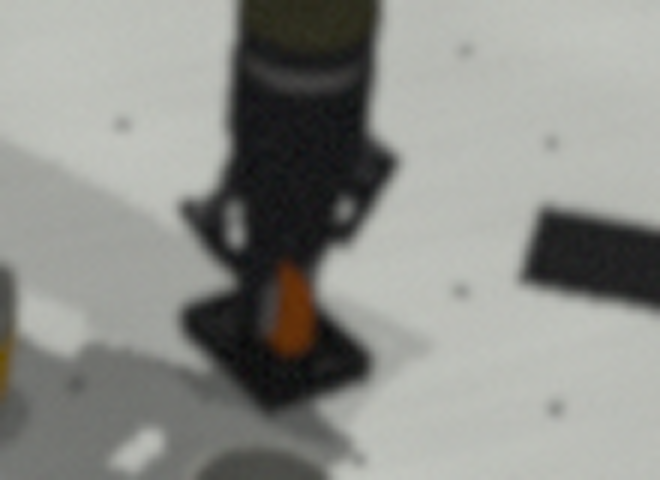

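Gripped, opening 15.5 mm. Lifting.

```bash
python3 -m jog '[{"x":0,"y":-0.02,"z":0,"twist":0},{"x":0,"y":-0.05,"z":0,"twist":0},{"x":0,"y":-0.09,"z":0,"twist":0},{"x":0,"y":-0.13,"z":0,"twist":0},{"x":0,"y":-0.17,"z":0,"twist":0},{"x":0,"y":-0.195,"z":0,"twist":0},{"x":0,"y":-0.2,"z":0,"twist":0},{"x":0,"y":-0.2,"z":0,"twist":0}]';  python3 - <<'E'
from rig import *;import cv2,numpy as np
b=camera("scene")[80:220,320:460]
cv2.imwrite("pics/li.png",cv2.resize(b,None,fx=4,fy=4,interpolation=2)[:,:,::-1])
E
python3 go.py .4694 -.1632 .12 113.3
```

```text
time: 3.6
tool_pos: [0.4809, 0.3553, 0.1843]
tool_rot: [-1.132, -1.326, 1.322]
force: [0.1, -0.3, -2.3]
opening: 0.0151
t 3.65 pos [0.4799 0.3547 0.1821] jaw 98.98 F [ 0.8 -0.6 -4.3] open 0.0151 tilt [-1.3e-03 -8.0e-04 -1.0e+00]
x,y,z [-0.6373  0.0781  0.1139] mm [-509.8   62.5   91.1] twist -0.3183 deg -14.32
```

View pics/li.png

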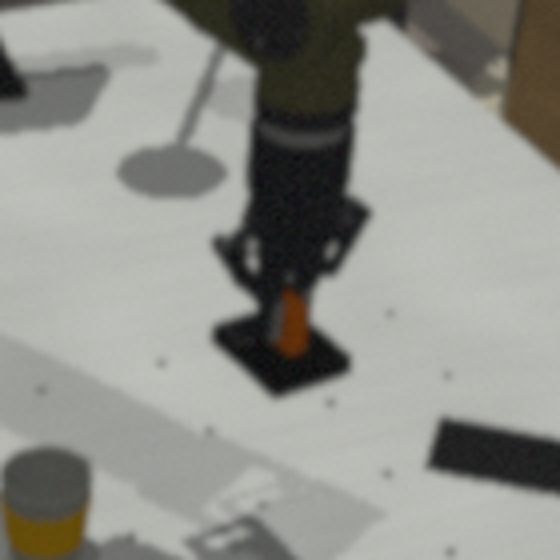

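```bash
python3 -m jog '[{"x":-0.02,"y":0,"z":0.004,"twist":0},{"x":-0.06,"y":0,"z":0.011,"twist":0},{"x":-0.1,"y":0,"z":0.018,"twist":0},{"x":-0.145,"y":0,"z":0.026,"twist":0},{"x":-0.19,"y":0,"z":0.034,"twist":0},{"x":-0.235,"y":0,"z":0.042,"twist":0},{"x":-0.28,"y":0,"z":0.05,"twist":0},{"x":-0.325,"y":0,"z":0.058,"twist":0},{"x":-0.37,"y":0,"z":0.066,"twist":0},{"x":-0.415,"y":0,"z":0.074,"twist":0},{"x":-0.45,"y":0,"z":0.081,"twist":0},{"x":-0.46,"y":0,"z":0.083,"twist":0}]'; python3 go.py .4694 -.1632 .12 113.3
```

```text
time: 4.65
tool_pos: [0.47, -0.0225, 0.1803]
tool_rot: [-1.13, -1.316, 1.324]
force: [-0.9, 0.5, -3.1]
opening: 0.0149
t 4.65 pos [ 0.47   -0.0225  0.1803] jaw 98.75 F [-0.9  0.5 -3.1] open 0.0149 tilt [-0.0052 -0.001  -1.    ]
x,y,z [-0.1737  0.0755  0.0271] mm [-139.    60.4   21.7] twist -0.3234 deg -14.55
```

```bash
python3 -m jog '[{"x":-0.03,"y":0.005,"z":0.005,"twist":-0.06},{"x":-0.065,"y":0.015,"z":0.011,"twist":-0.13},{"x":-0.1,"y":0.03,"z":0.016,"twist":-0.2},{"x":-0.135,"y":0.045,"z":0.022,"twist":-0.26},{"x":-0.16,"y":0.06,"z":0.026,"twist":-0.3},{"x":-0.172,"y":0.07,"z":0.028,"twist":-0.318},{"x":-0.172,"y":0.075,"z":0.028,"twist":-0.318},{"x":-0.172,"y":0.075,"z":0.028,"twist":-0.318},{"x":-0.172,"y":0.075,"z":0.028,"twist":-0.318},{"x":-0.172,"y":0.075,"z":0.028,"twist":-0.318}]'; python3 go.py .4694 -.1632 .051 113.3; python3 - <<'E'
from rig import *;import cv2,numpy as np
a=camera("top");b=camera("scene");cv2.imwrite("pics/top5.png",a[:,:,::-1]);cv2.imwrite("pics/scene5.png",b[:,:,::-1])
cv2.imwrite("pics/ov.png",np.hstack([cv2.resize(a[220:330,340:440],None,fx=4,fy=4,interpolation=2),cv2.resize(b[180:290,190:290],None,fx=4,fy=4,interpolation=2)])[:,:,::-1])
E
```

```text
time: 5.48
tool_pos: [0.4716, -0.1574, 0.1232]
tool_rot: [-0.988, -1.503, 1.502]
force: [0.3, -0.3, -3.4]
opening: 0.0151
t 5.4833 pos [ 0.4716 -0.1574  0.1232] jaw 113.34 F [ 0.3 -0.3 -3.4] open 0.0151 tilt [-2.e-04  3.e-04 -1.e+00]
x,y,z [-0.0055  0.0903  0.0054] mm [-4.4 72.2  4.3] twist 0.0008 deg 0.04
```

View pics/ov.png

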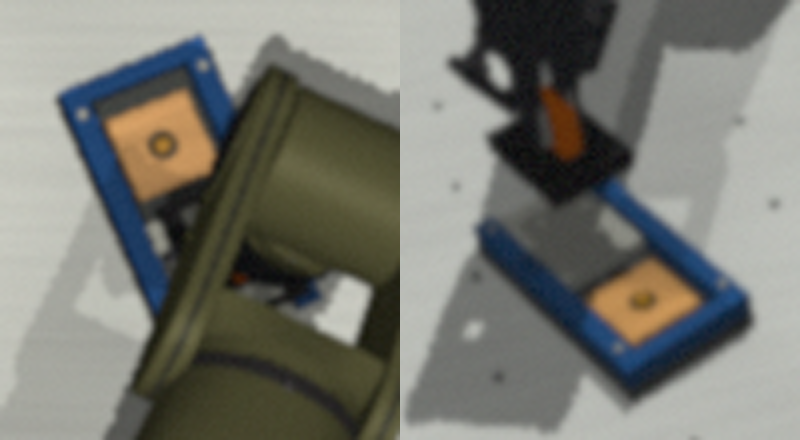

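Left panel: the pin at (162,145) is unobstructed. Right panel: the cover hangs level above the ledge, square with the rails. I'll correct the xy and descend to just above rail height.

```bash
python3 -m jog '[{"x":-0.0055,"y":0.015,"z":0.0054,"twist":0},{"x":-0.0055,"y":0.035,"z":0.0054,"twist":0},{"x":-0.0055,"y":0.055,"z":0.0054,"twist":0},{"x":-0.0055,"y":0.07,"z":0.0054,"twist":0},{"x":-0.0055,"y":0.076,"z":0.0054,"twist":0},{"x":-0.0055,"y":0.076,"z":0.0054,"twist":0},{"x":-0.0055,"y":0.076,"z":0.0054,"twist":0},{"x":-0.0055,"y":0.076,"z":0.0054,"twist":0},{"x":-0.0055,"y":0.076,"z":0.0054,"twist":0}]'; python3 go.py .4694 -.1632 .0495 113.3; python3 - <<'E'
from h import *
a=camera("top");b=camera("scene");cv2.imwrite("pics/top6.png",a[:,:,::-1]);cv2.imwrite("pics/scene6.png",b[:,:,::-1])
cv2.imwrite("pics/ov6.png",np.hstack([cv2.resize(a[220:330,340:440],None,fx=4,fy=4,interpolation=2),cv2.resize(b[190:290,190:290],None,fx=4.4,fy=4.4,interpolation=2)])[:,:,::-1])
E
```

```text
time: 6.33
tool_pos: [0.4703, -0.1644, 0.0637]
tool_rot: [-0.991, -1.503, 1.502]
force: [0.2, 0.4, -3.2]
opening: 0.0154
t 6.3333 pos [ 0.4703 -0.1644  0.0637] jaw 113.29 F [ 0.2  0.4 -3.2] open 0.0154 tilt [ 2.e-03 -9.e-04 -1.e+00]
x,y,z [0.0019 0.0177 0.0005] mm [ 1.5 14.2  0.4] twist -0.0001 deg -0.01
```

View pics/ov6.png

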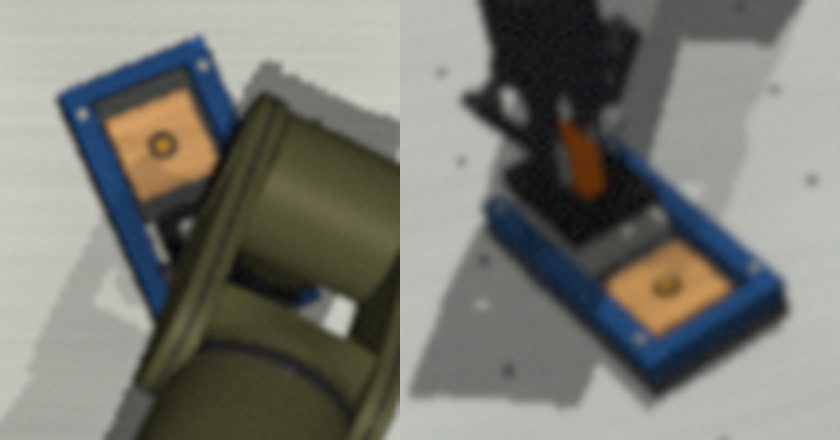

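The cover is between and parallel to the rails in the scene view, with no visible lateral offset. Lowering it onto the ledge.

```bash
python3 -m jog '[{"x":0.001,"y":0.005,"z":0,"twist":0},{"x":0.001,"y":0.009,"z":0,"twist":0},{"x":0.001,"y":0.012,"z":0,"twist":0},{"x":0.001,"y":0.015,"z":0,"twist":0},{"x":0.001,"y":0.017,"z":0,"twist":0},{"x":0.001,"y":0.018,"z":0,"twist":0},{"x":0.001,"y":0.018,"z":0,"twist":0}]'; python3 go.py .4694 -.1632 .0495 113.3;python3 -m jog '[{"x":0,"y":0,"z":0,"twist":0},{"x":0,"y":0,"z":0,"twist":0}]'; python3 go.py .4694 -.1632 .0495 113.3
```

```text
time: 7.02
tool_pos: [0.4692, -0.1633, 0.0495]
tool_rot: [-0.987, -1.501, 1.502]
force: [-5.9, 2.3, 9.6]
opening: 0.015
t 7.0167 pos [ 0.4692 -0.1633  0.0495] jaw 113.3 F [-5.9  2.3  9.6] open 0.015 tilt [-1.3e-03  5.0e-04 -1.0e+00]
x,y,z [-0.      0.     -0.0003] mm [-0.   0.  -0.3] twist -0.0001 deg -0.0
time: 7.18
tool_pos: [0.4691, -0.1633, 0.0495]
tool_rot: [-0.987, -1.502, 1.502]
force: [-5.3, 1.9, 8.6]
opening: 0.0151
t 7.1833 pos [ 0.4691 -0.1633  0.0495] jaw 113.29 F [-5.3  1.9  8.6] open 0.0151 tilt [-1.1e-03  5.0e-04 -1.0e+00]
x,y,z [-0.0001  0.     -0.0003] mm [-0.1  0.  -0.3] twist -0.0001 deg -0.01
```

It's on the ledge at exactly the expected height with about 12 N of contact. Now sliding toward the pin along -z of the tool.

```bash
python3 -m jog '[{"x":0,"y":-0.0006,"z":-0.005,"twist":0},{"x":0,"y":-0.0008,"z":-0.013,"twist":0},{"x":0,"y":-0.0008,"z":-0.023,"twist":0},{"x":0,"y":-0.0008,"z":-0.033,"twist":0},{"x":0,"y":-0.0008,"z":-0.043,"twist":0},{"x":0,"y":-0.0008,"z":-0.053,"twist":0},{"x":0,"y":-0.0008,"z":-0.063,"twist":0},{"x":0,"y":-0.0008,"z":-0.073,"twist":0},{"x":0,"y":-0.0008,"z":-0.083,"twist":0},{"x":0,"y":-0.0008,"z":-0.091,"twist":0},{"x":0,"y":-0.0008,"z":-0.095,"twist":0},{"x":0,"y":-0.0008,"z":-0.095,"twist":0}]'; python3 go.py .558 -.125 .0495 113.3;python3 - <<'E'
from h import *
b=camera("scene");cv2.imwrite("pics/ov7.png",cv2.resize(b[190:290,190:290],None,fx=5,fy=5,interpolation=2)[:,:,::-1])
E
```

```text
time: 8.18
tool_pos: [0.5401, -0.1331, 0.0493]
tool_rot: [-0.988, -1.502, 1.503]
force: [-2.7, 0.2, 5.7]
opening: 0.0157
t 8.1833 pos [ 0.5401 -0.1331  0.0493] jaw 113.35 F [-2.7  0.2  5.7] open 0.0157 tilt [-2.e-04 -7.e-04 -1.e+00]
x,y,z [ 0.0004 -0.0002 -0.0245] mm [  0.3  -0.2 -19.6] twist 0.0012 deg 0.05
```

View pics/ov7.png

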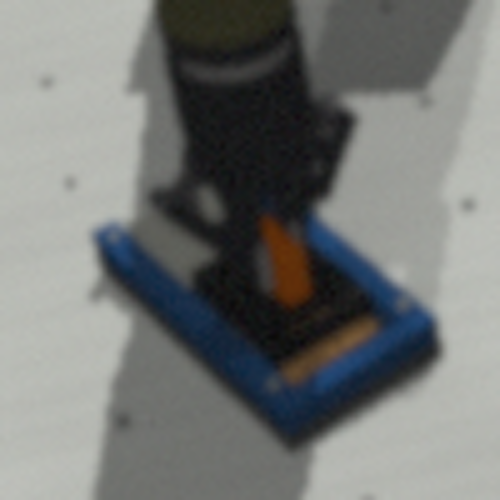

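The cover slides cleanly between the rails, with the seat strip still visible in front of it. I'll go on to about 2 mm before the pin at the same height.

```bash
python3 -m jog '[{"x":0,"y":0,"z":-0.005,"twist":0},{"x":0,"y":0,"z":-0.011,"twist":0},{"x":0,"y":0,"z":-0.017,"twist":0},{"x":0,"y":0,"z":-0.021,"twist":0},{"x":0,"y":0,"z":-0.022,"twist":0},{"x":0,"y":0,"z":-0.022,"twist":0},{"x":0,"y":0,"z":-0.022,"twist":0}]'; python3 go.py .558 -.125 .0495 113.3
```

```text
time: 8.82
tool_pos: [0.5549, -0.1257, 0.0477]
tool_rot: [-0.987, -1.502, 1.502]
force: [0.7, -0.0, -2.5]
opening: 0.0151
t 8.8167 pos [ 0.5549 -0.1257  0.0477] jaw 113.3 F [ 0.7 -0.  -2.5] open 0.0151 tilt [-9.e-04  9.e-04 -1.e+00]
x,y,z [-0.0008 -0.0022 -0.0039] mm [-0.6 -1.8 -3.1] twist 0.0001 deg 0.0
```

```bash
python3 -m jog '[{"x":-0.0004,"y":0,"z":-0.002,"twist":0},{"x":-0.0004,"y":0.0,"z":-0.0038,"twist":0},{"x":-0.0004,"y":0.001,"z":-0.0038,"twist":0},{"x":-0.0004,"y":0.002,"z":-0.0038,"twist":0},{"x":-0.0004,"y":0.003,"z":-0.0038,"twist":0},{"x":-0.0004,"y":0.003,"z":-0.0038,"twist":0}]'; python3 go.py .558 -.125 .0375 113.3
```

```text
time: 9.32
tool_pos: [0.5578, -0.1253, 0.0461]
tool_rot: [-0.988, -1.502, 1.502]
force: [-0.4, -0.2, -2.4]
opening: 0.0153
t 9.3167 pos [ 0.5578 -0.1253  0.0461] jaw 113.29 F [-0.4 -0.2 -2.4] open 0.0153 tilt [-5.e-04  2.e-04 -1.e+00]
x,y,z [ 0.0003  0.0107 -0.0004] mm [ 0.2  8.6 -0.3] twist -0.0003 deg -0.01
```

The underside is at about 22.6 mm, below the pin tip, with no contact force, so the bore is over the pin. Lowering onto the seat.

```bash
python3 -m jog '[{"x":0,"y":0.0015,"z":0,"twist":0},{"x":0,"y":0.003,"z":0,"twist":0},{"x":0,"y":0.0045,"z":0,"twist":0},{"x":0,"y":0.006,"z":0,"twist":0},{"x":0,"y":0.006,"z":0,"twist":0},{"x":0,"y":0.006,"z":0,"twist":0}]'; python3 go.py .558 -.125 .0375 113.3
```

```text
time: 9.82
tool_pos: [0.5581, -0.1254, 0.0421]
tool_rot: [-0.989, -1.502, 1.502]
force: [-2.6, 0.6, 4.1]
opening: 0.0153
t 9.8167 pos [ 0.5581 -0.1254  0.0421] jaw 113.29 F [-2.6  0.6  4.1] open 0.0153 tilt [-1.e-04 -1.e-04 -1.e+00]
x,y,z [ 0.0005  0.0058 -0.0001] mm [ 0.4  4.6 -0.1] twist -0.0002 deg -0.01
```

The spring is engaged: the 4 N reading plus 3 N of weight gives about 7 N. Pressing on to home.

```bash
python3 -m jog '[{"x":0,"y":0.0015,"z":0,"twist":0},{"x":0,"y":0.003,"z":0,"twist":0},{"x":0,"y":0.0045,"z":0,"twist":0},{"x":0,"y":0.006,"z":0,"twist":0},{"x":0,"y":0.0072,"z":0,"twist":0},{"x":0,"y":0.0075,"z":0,"twist":0},{"x":0,"y":0.0075,"z":0,"twist":0},{"x":0,"y":0.0075,"z":0,"twist":0}]'; python3 go.py .558 -.125 .0375 113.3
```

```text
time: 10.48
tool_pos: [0.5582, -0.1254, 0.0375]
tool_rot: [-0.988, -1.502, 1.502]
force: [-9.4, 2.5, 15.5]
opening: 0.0152
t 10.4833 pos [ 0.5582 -0.1254  0.0375] jaw 113.3 F [-9.4  2.5 15.5] open 0.0152 tilt [-7.e-04  1.e-04 -1.e+00]
x,y,z [ 0.0006  0.     -0.    ] mm [ 0.5  0.  -0. ] twist -0.0001 deg -0.0
```

```bash
python3 -m jog '[{"x":0,"y":0.0005,"z":0,"twist":0},{"x":0,"y":0.0005,"z":0,"twist":0},{"x":0,"y":0.0005,"z":0,"twist":0},{"x":0,"y":0.0005,"z":0,"twist":0},{"x":0,"y":0.0005,"z":0,"twist":0},{"x":0,"y":0.0005,"z":0,"twist":0}]'; python3 go.py .558 -.125 .0375 113.3;python3 - <<'E'
from h import *
b=camera("scene");t=camera("top");cv2.imwrite("pics/end.png",b[:,:,::-1]);cv2.imwrite("pics/ov8.png",np.hstack([cv2.resize(v,None,fx=4,fy=4,interpolation=2) for v in(b[190:290,190:290],t[215:315,340:440])])[:,:,::-1])
E
```

```text
time: 10.98
tool_pos: [0.5582, -0.1255, 0.0375]
tool_rot: [-0.988, -1.501, 1.502]
force: [-10.9, 3.4, 18.1]
opening: 0.0155
t 10.9833 pos [ 0.5582 -0.1255  0.0375] jaw 113.3 F [-10.9   3.4  18.1] open 0.0155 tilt [-9.e-04  0.e+00 -1.e+00]
x,y,z [ 0.0006  0.     -0.    ] mm [ 0.5  0.  -0. ] twist -0.0 deg -0.0
```

View pics/ov8.png

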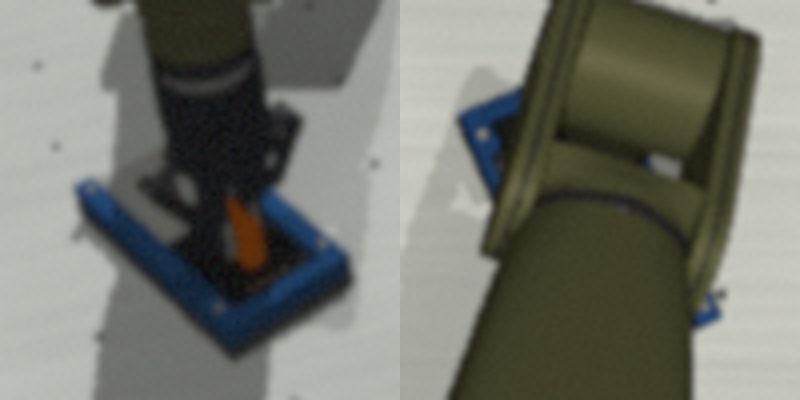

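View pics/end.png

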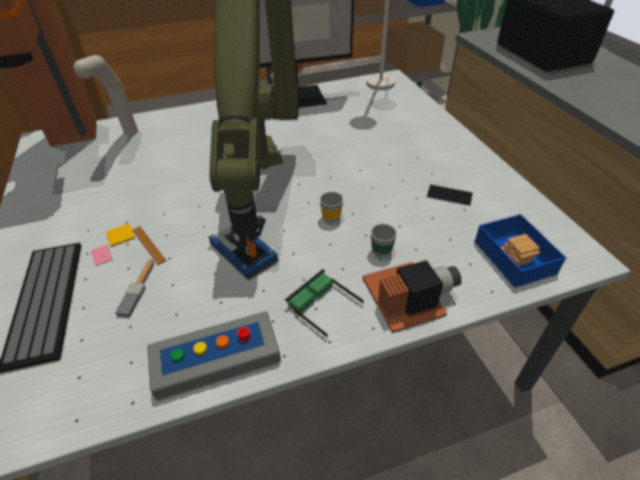

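The cover is seated below the rail tops against the end stop, and the other objects look unmoved. Extra push raised the force without changing the height, so this is a hard stop. Handing in.

```bash
python3 -c "
from rig import *
print(hand_in())"
```

```text
the job is handed in; nothing more can be done
None
```

The cover is over the brass pin, pressed fully home and still held down by the gripper. I handed the job in at about 11 s; `hand_in()` gives no verdict.

**What I did:**
- I gripped the cover across its orange bar; the opening read about 15 mm on the 16 mm bar.
- I laid it on the loading ledge with about 12 N of contact, at the height expected.
- I slid it between the rails at ledge level until it dropped over the pin.
- I pressed it down against the sprung seat and left the gripper shut and pushing.

**Last checks:**
- **Height:** the tool end was at z = 37.5 mm, which puts the cover's underside about 14 mm above the bench, level with the deck. I inferred this from the tool height, assuming no slip in the grip. Extra push raised the upward force from 15.5 to 18 N without changing the height, so it is against a hard stop.
- **Alignment:** the tool was within about 0.5 mm of the pin position I measured, and square and vertical within 0.1°.
- **Other objects:** the cups, goggles, phone, ruler and brush look unmoved in the last scene picture, judged by eye.

**What disagreed or could not be checked:**
- The scene camera was off by about 3.5 mm in x against the bench holes, so I relied on the top camera.
- At the end the arm hid the cover from the top camera.
- A steady sideways force of about 11 N remains while pressing. I did not find its cause.

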